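Open the check-in reader and present the purple tube to its scan glass

ROBOT

A 6-joint arm with a two-finger parallel gripper is mounted at the origin on the work surface. World frame = base frame: x ahead of the robot, y to its left, z up, the work surface at z = 0. Lengths are in m, angles in rad, forces in N, time in s.
With the tool pointing down it reaches from about 0.4 to 0.825 m from the base axis. Payload 7 kg.
Tool frame: the origin (TCP) lies at the very end of the fingers, on their centre line; the grasp point (between the pads) lies 19 mm behind it; x points along the fingers, y is the direction in which the jaws open and shut, and the axes are right-handed (so a half turn about x gives the same grasp; the last joint's range is limited). The gripper opens to 88 mm and grips with 3 to 60 N. Pads are 19 mm wide; open, the fingers measure 130 mm over their backs; the gripper's body (78 mm by 193 mm) begins 47 mm behind the grasp point.
Start: joints at [-0.894, 0.359, 0.012, 0, -1.224, -0.288], TCP at [0.256, -0.625, 0.187] pointing down, gripper open.
Joint ranges: [-3.07, 3.07], [-1.43, 2.12], [-1.02, 1.25], [-3.03, 1.67], [-3.05, -0], [-3.03, 3.03]. Speed limits (rad/s): [2.39, 2.39, 3.01, 3.14, 3.14, 3.14].

INTERFACE

Orientations are given as [roll, pitch, yaw] about the fixed x, y, z axes, in that order (R = Rz(yaw) Ry(pitch) Rx(roll)).
In Python, from station import arm gives the robot as it stands.
- The arm moves only by the shell command python3 -m inch 'ROWS' [OPENING] [FORCE]. ROWS is text: rows parted by semicolons, each of 6 numbers parted by spaces: the shift along the world's x, y, z in units of 30 mm (1.0 is 30 mm), then the turn, a rotation vector about the world's x, y, z in units of 5 degrees (1.0 is 5 degrees). In form: dx dy dz wx wy wz; .... A call has 1 to 12 rows; each row shifts and turns the commanded pose from where the row before left it; what a row does not reach is not made up. A row lasts 1/8 s, in which the tool goes at most 62.5 mm and 10.7 degrees, less where a joint would pass 70% of its speed; a pose out of reach is approached as far as the arm can. A call is refused whole if a number of a shift passes 1 or a number of a turn 1, either way. A call with a gripper value outside its range is refused whole. OPENING is the opening, from 0 (shut) to 1 (fully open), set as the call begins (- or left out, the last holds). The fingers move at their own pace and stop on an object; FORCE is the grip in N (left out, the last holds). Time passes only in rows, so rows that do not move let the fingers close. It gives the time, the measured TCP pose, the force and the opening at its end, in the units of the state.
- arm.get_state(): the state, without advancing time (a new reading comes with each control period).
- arm.grab_frame(name): name is "side" or "top" or "wrist"; returns a dict with "frame" (480x640x3 uint8, red, green, blue), "range_z" (480x640 float32, m along the optical axis (not along the pixel's ray), 0 where there is no reading), "mtx" (3x3 intrinsics, pixels), "pose" (4x4, takes a point from camera to world coordinates). Camera axes: x right, y up, looking along -z (the intrinsics and any distortion apply to the point x, -y, -z); pixel columns grow to the right and rows downward; lengths in m; the calibration is good to about 2 mm. A picture is of the moment at which its call begins.
- arm.job_done(): hands the job in, once; it reports no verdict.
Trained networks look in a picture, given as the dict that the camera call returned (one of the last four; its "shot" number tells which), for a name from the list of things; names that differ only in an ending like _2 or _b are one class to them, and where a whole thing is asked for, a point or a joint stands for the part that bears it (a point fixed in the world has none). Each returns a list of dicts, best first, with "confidence" (0 to 1); they miss things now and then, are a little off and sometimes report something else, mostly with a low value. They report only what shows in the picture. A call takes as long as a camera call.
- arm.search_frame(picture, target): "extent" ([centre column, centre row, width, height] as shares, 0 to 1, of the picture: columns of its width, rows of its height, round what is visible of it).
- arm.masks_of(picture, target): "mask" (480x640 bool, what is visible of it) and "extent" ([centre column, centre row, width, height] as shares, 0 to 1, of the picture: columns of its width, rows of its height, round what is visible of it).
- arm.place_of(picture, target): "position" ([column, row] as shares, 0 to 1, of the picture: columns of its width, rows of its height: a listed point, or the origin of a listed thing).
The state is a dict: "t": time; "q": joint angles; "qd": joint speeds; "joint_efforts": joint torques, N m; "eef_pos": TCP position; "ee_rot": TCP orientation; "force": force on the tool from outside, world axes, zero at the start; "moment": the same for the moment, N m; "width": finger opening in m.
Only numpy, scipy, OpenCV 4.12 (cv2) and the standard library are available. Lean on these libraries where they do the work, as an engineer would, in place of code of your own. Each camera call takes 0.05 s, during which the arm holds its last target. There are 200 camera calls.

TASK

Check in the purple-capped tube: flip up the reader's folded screen and leave it standing at about 105 degrees from closed, just past upright. Then take the purple-capped tube out of the tray, lift it higher than the tubes standing in the racks, carry it over to the reader without knocking anything, and present its label to the reader: hold the tube level, lengthwise along the scan glass and centred on it, about 2 cm clear of the glass, with neither the tube nor the robot touching the reader. Finish while holding it still there - do not put it down or let go - and leave the other tubes and everything else on the bench where they are.

Things in the scene. Friction and masses are not known exactly. Their poses are not given: they have to be found in the camera images.
- reader: Check-in reader: white bench unit 155 (x) x 200 (y) x 46 mm high, fixed to the bench on the left or right of the work area. Origin at the centre of its underside; its front faces -x, z up. The folded screen covers its dark deck (46 mm above the bench) at the start. In this frame the hinge lies at (75, 0, 56) mm, the glass centre at (-20, 0, 48) mm.
- screen (a joint): Angle of the reader's flip-up screen, rad: 0 folded over the deck, growing as its front edge swings up and back; 1.57 upright, stop at 2.45; starts 0.05 to 0.35. Stiff hinge: it stays where it is left and takes about 5 N at the tab to move. White panel 190 mm wide, 11 mm thick, free edge 150 mm from the hinge, display on its underside (towards the robot when open).
- screen_tab (a point): Grip point on the blue pull tab at the middle of the screen's free edge, 168 mm from the hinge axis. The tab lies in the screen's plane: 22 mm wide (along y), 9 mm thick, reaching from 150 to 182 mm. Pinched by its two sides (closing along y) from above, it turns between the fingers as the screen swings. Screen's axes: y along the hinge, -x from hinge to tab. Folded, it is 57 mm above the bench.
- screen_hinge (a point): Point on the hinge axis of the screen at the middle of its width, at the back of the deck, 56 mm above the bench. Axes as the reader's; the axis is y.
- window (a point): Centre of the top face of the dark red scan glass in the reader's deck, 48 mm above the bench, under the folded screen; glass 28 (x) x 70 (y) mm, its length and thin bright aiming line along y. z up. It lies 95 mm in front of the hinge.
- purple_tube_mid (a point): Middle of the purple-capped tube (the one to take), on its axis. Clear tube, 16 mm diameter, about 16 g, white label with black bars all round (any side may face the glass). Axis is x: round end at -50 mm, cap (18 mm diameter) from 32 to 52 mm. It lies loose and level in the tray, axis 23 mm above the bench, its middle free to be taken from above, closing across the axis.
- tray: Aluminium tube tray, 124 (x) x 180 (y) mm, base 4 mm thick, fixed to the bench on the other side of the work area. Origin at the centre of its underside. Two white slotted ribs (5 mm thick, 22 mm high) run along y at x = -27 and +27 mm; three tubes lie along x in their slots (7 mm deep, 17 mm wide) at y = -50, 0, +50 mm, any colour in any slot.
- red_tube_mid (a point): Middle of the red-capped tube in the tray, same size; leave it.
- blue_tube_mid (a point): Middle of the blue-capped tube in the tray, same size; leave it.
- purple_rack: White foam rack full of standing purple-capped stock tubes, 212 (x) x 112 (y) mm, 110 mm high to the caps, loose; stands between tray and reader. Origin at the centre of its underside.
- blue_rack: Foam rack of standing blue-capped stock tubes, 192 (x) x 92 (y) x 110 mm high, loose, at the back. Origin at the centre of its underside.
- red_rack: Foam rack of standing red-capped stock tubes, 172 (x) x 92 (y) x 110 mm high, loose, at the back. Origin at the centre of its underside.
- wipe_carton: Loose white and purple carton of wipes, 70 x 120 x 60 mm high, at the left side. Origin at the centre of its underside.
- gel_bottle: Loose hand-gel bottle, 56 mm diameter, 150 mm high, at the right side. Origin at the centre of its underside.
- needle_holder: Loose clear plastic tube holder lying on the bench at the left, 63 mm long, 22 mm diameter. Origin at the middle of its underside.

How it is judged:
By the outcome, as a careful person would: the job done as asked, in the order asked, and still so for the second after the job is handed in, while the arm keeps its last pose, push and grip.
It also fails if it takes over 67 s, if anything falls off the work surface, if the arm or the gripper's body presses on something with over 40 N, if the wrist force passes 120 N, or if a joint passes its speed limit or range.

## Working session

There is one attempt and no reset: what is moved stays moved. The work goes in short steps, Python scripts to look and compute and a shell command to move; the robot and the scene stay as the last step left them, time stands still between calls to the robot, and variables do not carry over. Pictures are saved under pics/ and viewed, about 8 in all and at most 12, crops included, and the job is handed in when it is done.

```bash
ls; mkdir -p pics; cat > h.py <<'E'
import numpy as np, cv2
from station import arm
def px2w(p,col,row,z=None,depth=None):
    K=p["mtx"]; T=np.array(p["pose"])
    d=np.array([(col-K[0][2])/K[0][0],-(row-K[1][2])/K[1][1],-1.])
    R,t=T[:3,:3],T[:3,3]; w=R@d
    s=depth if depth is not None else (z-t[2])/w[2]
    return t+s*w
def cloud(p):
    K=p["mtx"];T=np.array(p["pose"]);Z=p["range_z"]
    v,u=np.mgrid[:480,:640]
    P=np.stack([(u-K[0][2])/K[0][0]*Z,-(v-K[1][2])/K[1][1]*Z,-Z],-1)
    return P@T[:3,:3].T+T[:3,3]
def save(p,name): cv2.imwrite("pics/"+name,cv2.cvtColor(p["frame"],cv2.COLOR_RGB2BGR))
E
python3 - <<'E'
from h import *
p=arm.grab_frame("top"); save(p,"top.png"); print(p.keys(),p["mtx"],p["pose"])
C=cloud(p)
for n,z in [("reader",0),("screen_tab",.06),("screen_hinge",.056),("window",.048),("purple_tube_mid",.023),("red_tube_mid",.023),("blue_tube_mid",.023),("tray",0),("purple_rack",0),("blue_rack",0),("red_rack",0),("wipe_carton",0),("gel_bottle",0),("needle_holder",0)]:
    for r in arm.place_of(p,n)[:2]:
        c,w=r["position"][0]*640,r["position"][1]*480
        i,j=min(int(w),479),min(int(c),639)
        print(n,round(r["confidence"],2),int(c),int(w),px2w(p,c,w,z).round(3),"depth:",C[i,j].round(3))
s=arm.grab_frame("side"); save(s,"side.png")
a,b=p["frame"],s["frame"]
print(arm.get_state())
E
```

```text
pics
dict_keys(['frame', 'range_z', 'mtx', 'pose', 'shot']) [[543.00942099   0.         322.98004837]
 [  0.         543.00942099 239.34978162]
 [  0.           0.           1.        ]] [[-1.60252924e-02  9.88934661e-01 -1.47483648e-01  3.10251381e-01]
 [-9.99871032e-01 -1.56945662e-02  3.40597175e-03  4.44858270e-03]
 [ 1.05359165e-03  1.47519209e-01  9.89058630e-01  1.76146904e+00]
 [ 0.00000000e+00  0.00000000e+00  0.00000000e+00  1.00000000e+00]]
reader 0.7 249 275 [0.459 0.24  0.   ] depth: [0.453 0.229 0.083]
reader 0.38 499 279 [ 0.433 -0.571  0.   ] depth: [ 0.427 -0.539  0.098]
screen_tab 0.84 243 305 [0.359 0.25  0.06 ] depth: [0.36  0.245 0.1  ]
screen_hinge 0.56 246 249 [0.537 0.242 0.056] depth: [ 0.545  0.251 -0.003]
window 0.88 244 280 [0.44  0.249 0.048] depth: [0.437 0.244 0.09 ]
purple_tube_mid 0.51 414 278 [ 0.439 -0.292  0.023] depth: [ 0.439 -0.289  0.035]
red_tube_mid 0.43 395 271 [ 0.462 -0.234  0.023] depth: [0.31  0.004 1.761]
blue_tube_mid 0.69 383 269 [ 0.47  -0.195  0.023] depth: [ 0.469 -0.191  0.038]
tray 0.59 397 272 [ 0.46  -0.241  0.   ] depth: [ 0.4
[... 387 characters left out ...]
le_holder 0.46 170 238 [0.585 0.499 0.   ] depth: [0.583 0.496 0.014]
{'t': 0.8, 'q': array([-8.93903216e-01,  3.58566518e-01,  1.18794777e-02,  9.46698177e-06,
       -1.22411429e+00, -2.88093178e-01]), 'qd': array([-0.0009757 , -0.00088447, -0.00207914,  0.00155132,  0.00136034,
        0.00042515]), 'joint_efforts': array([-3.55057637e-05, -5.82288301e+01,  2.93287110e+01,  7.00210646e+00,
        1.25111255e-02, -3.15150317e-05]), 'eef_pos': array([ 0.25583447, -0.62459865,  0.18667567]), 'ee_rot': array([ 2.91778297,  1.57078611, -2.97659919]), 'force': array([-0.59290514, -0.09885874,  0.36252659]), 'moment': array([ 0.03562362,  0.01053628, -0.04430459]), 'width': 0.08791401176848723}
```

View pics/top.png

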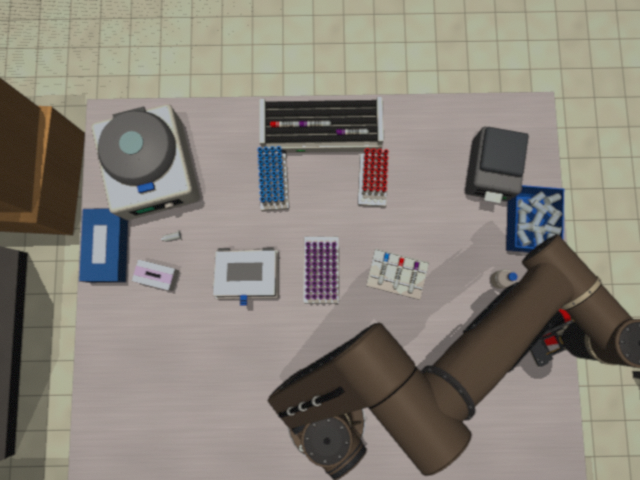

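```bash
python3 - <<'E'
from h import *
from scipy.spatial.transform import Rotation as R
p=arm.grab_frame("top"); C=cloud(p)
# screen plane
m=arm.masks_of(p,"screen")
if m:
    M=m[0]["mask"]; q=C[M]; print("screen",m[0]["confidence"],M.sum()); 
    q=q[(q[:,2]>.05)&(q[:,2]<.15)]; 
    A=np.c_[q[:,:2],np.ones(len(q))]; co=np.linalg.lstsq(A,q[:,2],rcond=None)[0]; print("plane",co,"tilt",np.hypot(*co[:2]),q.min(0),q.max(0))
    r=cv2.minAreaRect(q[:,:2].astype(np.float32)*1000);print(r)
for n in ["screen_tab","purple_tube_mid","tray"]:
    for m in arm.masks_of(p,n)[:2]:
        M=m["mask"];q=C[M]; q=q[q[:,2]<.2]
        print(n,m["confidence"],M.sum(),q.mean(0).round(3),q.min(0).round(3),q.max(0).round(3),cv2.minAreaRect(q[:,:2].astype(np.float32)*1000))
st=arm.get_state(); print(R.from_euler("xyz",st["ee_rot"]).as_matrix().round(3))
E
```

```text
screen 0.75 2824
plane [-0.24822281 -0.00052465  0.19599866] tilt 0.24822336419179103 [0.36012794 0.15039585 0.0516081 ] [0.53253646 0.34301419 0.11608617]
((445.65386962890625, 246.33908081054688), (193.45082092285156, 171.19168090820312), 88.89973449707031)
screen_tab 0.64 2807 [0.459 0.246 0.082] [ 0.36   0.151 -0.013] [0.536 0.357 0.116] ((447.5340576171875, 252.20150756835938), (175.1460723876953, 205.80892944335938), 1.9780951738357544)
purple_tube_mid 0.72 198 [ 0.447 -0.288  0.025] [ 0.395 -0.313 -0.003] [ 0.497 -0.268  0.043] ((446.01153564453125, -289.0888366699219), (24.585018157958984, 107.12721252441406), 72.40383911132812)
tray 0.58 1516 [ 0.452 -0.236  0.006] [ 0.376 -0.337 -0.01 ] [ 0.532 -0.141  0.037] ((454.7904052734375, -239.2669677734375), (179.95840454101562, 123.9263687133789), 75.56122589111328)
[[ 0.    -0.379  0.925]
 [-0.     0.925  0.379]
 [-1.    -0.     0.   ]]
```

View pics/side.png

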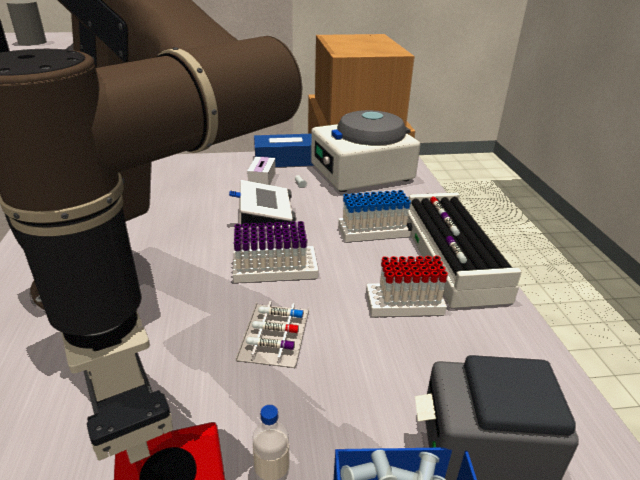

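The top view shows the reader at about (245,275), with its tab at (243,300) and tilted roughly 0.24 rad. The tray at (397,272) is yawed about -15°, with the purple tube in its right-hand slot at (414,278) and its cap to the far side. In the side view the racks stand clear of both. Next I move over to the tab.

```bash
python3 -m inch '0 0 1 0 0 0;0 0 1 0 0 0;0 0 1 0 0 0;.8 1 0 0 0 -.5;.8 1 0 0 0 -.5;.8 1 0 0 0 -.5;.8 1 0 0 0 -.5;.8 1 0 0 0 -.5;.8 1 0 0 0 -.5;.8 1 0 0 0 -.5;.8 1 0 0 0 -.5;.8 1 0 0 0 -.5' 1 20
python3 -m inch '0 1 0 0 0 0;0 1 0 0 0 0;0 1 0 0 0 0;0 1 0 0 0 0;0 1 0 0 0 0;0 1 0 0 0 0;0 1 0 0 0 0;0 1 0 0 0 0;0 1 0 0 0 0;0 1 0 0 0 0;0 1 0 0 0 0;0 1 0 0 0 0'
python3 -m inch '-.5 1 0 0 0 0;-.5 1 0 0 0 0;-.5 1 0 0 0 0;-.5 1 0 0 0 0;-.5 1 0 0 0 0;-.5 1 0 0 0 0;-.5 1 0 0 0 0;-.5 1 0 0 0 0;0 0 0 0 0 0;0 0 0 0 0 0;0 0 0 0 0 0'
python3 - <<'E'
from h import *
p=arm.grab_frame("wrist"); save(p,"w1.png"); C=cloud(p)
for n,z in [("screen_tab",.096),("screen_hinge",.056)]:
    for r in arm.place_of(p,n)[:1]:
        c,w=r["position"][0]*640,r["position"][1]*480
        print(n,round(r["confidence"],2),int(c),int(w),px2w(p,c,w,z).round(3),"depth:",C[min(int(w),479),min(int(c),639)].round(3))
hsv=cv2.cvtColor(p["frame"],cv2.COLOR_RGB2HSV)
M=(hsv[...,0]>95)&(hsv[...,0]<130)&(hsv[...,1]>120)&(hsv[...,2]>60)
q=C[M&(p["range_z"]>0)]; q=q[(abs(q[:,1]-.246)<.06)&(q[:,0]<.46)&(q[:,2]>.04)&(q[:,2]<.16)]; print("blue",len(q),np.median(q,0),np.percentile(q,2,0),np.percentile(q,98,0))
print(arm.get_state())
E
```

```text
t: 2.55
eef_pos: [0.4726, -0.3535, 0.2769]
ee_rot: [-0.381, 1.57, -0.387]
force: [0.6, -0.8, 0.3]
width: 0.0878
t: 4.05
eef_pos: [0.4717, 0.0064, 0.2769]
ee_rot: [0.4, 1.57, 0.396]
force: [-0.2, 0.6, 0.2]
width: 0.0879
t: 5.42
eef_pos: [0.3521, 0.2449, 0.2768]
ee_rot: [0.848, 1.571, 0.844]
force: [0.5, 0.7, -0.0]
width: 0.0877
screen_tab 0.81 314 225 [0.376 0.239 0.096] depth: [0.372 0.239 0.104]
screen_hinge 0.55 318 338 [0.536 0.242 0.056] depth: [0.53  0.242 0.064]
blue 548 [0.37595955 0.24388885 0.10235012] [0.36107834 0.23436682 0.0968453 ] [0.39249863 0.25416584 0.10599547]
{'t': 5.575, 'q': array([ 1.07130781e+00, -1.14466617e-01, -3.35879188e-01,  1.63061457e-05,
       -1.34926228e+00, -2.64708796e+00]), 'qd': array([ 0.00238411,  0.00071564,  0.00180913, -0.00073646,  0.00020788,
       -0.00122128]), 'joint_efforts': array([ 5.90069010e-02, -2.09413683e+01,  3.03406155e+01,  7.12829724e+00,
       -7.03708827e-02,  4.65689503e-03]), 'eef_pos': array([0.35211882, 0.24488251, 0.27671486]), 'ee_rot': array([0.94607423, 1.57067382, 0.94109398]), 'force': array([-0.24093607,  0.15344869,  0.62664729]), 'moment': array([-0.00175964, -0.01746994, -0.02481301]), 'width': 0.08780465355027052}
```

```bash
python3 -m inch '.57 0 -.6 0 0 0;0 0 -1 0 0 0;0 0 -1 0 0 0;0 0 -1 0 0 0;0 0 -1 0 0 0;0 0 -1 0 0 0;0 0 -1 0 0 0;0 0 0 0 0 0;0 0 0 0 0 0'
python3 -m inch '0 0 0 0 0 0;0 0 0 0 0 0;0 0 0 0 0 0;0 0 0 0 0 0;0 0 0 0 0 0;0 0 0 0 0 0' 0 25
python3 - <<'E'
from h import *
a0=np.arcsin((.098-.056)/.174)
# arc increments, units of 30mm
n=20; th=np.linspace(np.arctan2(.042,.169),np.deg2rad(105),n+1)
x=-.174*np.cos(th);z=.174*np.sin(th)
for i in range(n): print(np.rad2deg(th[i+1]).round(0),((x[i+1]-x[i])/.03).round(2),((z[i+1]-z[i])/.03).round(2))
p=arm.grab_frame("wrist"); save(p,"w2.png")
E
```

```text
t: 6.7
eef_pos: [0.3696, 0.2458, 0.0797]
ee_rot: [0.585, 1.57, 0.581]
force: [0.4, 1.5, 0.4]
width: 0.0877
t: 7.45
eef_pos: [0.3689, 0.2454, 0.0786]
ee_rot: [-2.018, 1.571, -2.022]
force: [-0.1, -0.0, -0.3]
width: 0.0331
19.0 0.13 0.44
23.0 0.16 0.43
28.0 0.2 0.42
32.0 0.23 0.4
37.0 0.26 0.38
41.0 0.29 0.36
46.0 0.32 0.33
50.0 0.34 0.31
55.0 0.37 0.28
59.0 0.39 0.25
64.0 0.41 0.22
69.0 0.42 0.19
73.0 0.44 0.15
78.0 0.45 0.12
82.0 0.45 0.08
87.0 0.46 0.04
91.0 0.46 0.01
96.0 0.46 -0.03
100.0 0.46 -0.07
105.0 0.45 -0.1
```

View pics/w2.png

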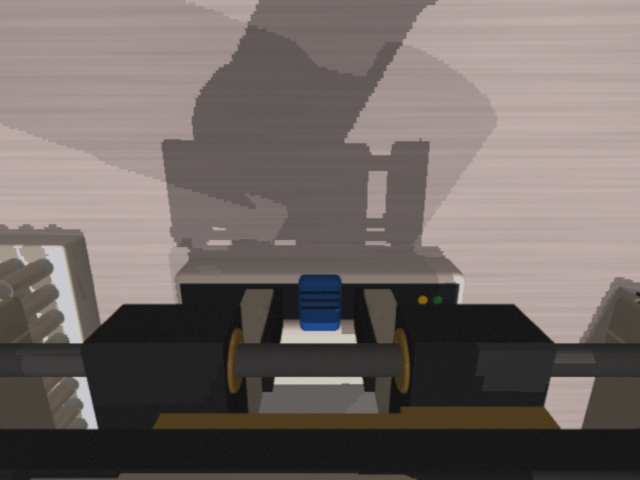

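The blue tab is centred between the closing fingers at (320,300), with the display panel below it. I'll finish closing, then swing the screen.

```bash
python3 -m inch '0 0 0 0 0 0;0 0 0 0 0 0;0 0 0 0 0 0;0 0 0 0 0 0' 0 25
python3 -m inch '.13 0 .44 0 0 0;.16 0 .43 0 0 0;.2 0 .42 0 0 0;.23 0 .4 0 0 0;.26 0 .38 0 0 0;.29 0 .36 0 0 0;.32 0 .33 0 0 0;.34 0 .31 0 0 0'
python3 -m inch '.37 0 .28 0 0 0;.39 0 .25 0 0 0;.41 0 .22 0 0 0;.42 0 .19 0 0 0;.44 0 .15 0 0 0;.45 0 .12 0 0 0;0 0 0 0 0 0;0 0 0 0 0 0'
```

```text
t: 8.0
eef_pos: [0.369, 0.2454, 0.0787]
ee_rot: [-2.26, 1.571, -2.264]
force: [-1.0, 1.1, 0.1]
width: 0.0008
t: 9.0
eef_pos: [0.4276, 0.2453, 0.1713]
ee_rot: [-2.217, 1.571, -2.221]
force: [0.1, -0.1, 0.0]
width: 0.0004
t: 10.0
eef_pos: [0.501, 0.2452, 0.2067]
ee_rot: [-2.638, 1.57, -2.642]
force: [-0.0, 0.5, 0.9]
width: 0.0004
```

The fingers closed fully (width 0.0004), so they missed the tab. I'll look before going on.

```bash
python3 - <<'E'
from h import *
def blue(cam):
    p=arm.grab_frame(cam); C=cloud(p); hsv=cv2.cvtColor(p["frame"],cv2.COLOR_RGB2HSV)
    M=(hsv[...,0]>95)&(hsv[...,0]<130)&(hsv[...,1]>120)&(hsv[...,2]>50)
    q=C[M&(p["range_z"]>0)]; q=q[(abs(q[:,1]-.246)<.06)&(q[:,0]<.66)&(q[:,0]>.3)&(q[:,2]>.04)&(q[:,2]<.26)]
    if len(q): print(cam,len(q),np.median(q,0),np.percentile(q,2,0),np.percentile(q,98,0))
    return p
for c in ["wrist","top","side"]: p=blue(c); save(p,f"b_{c}.png")
im=cv2.imread("pics/b_side.png")[150:270,180:340]; im=cv2.resize(im,None,fx=2.5,fy=2.5)
im2=cv2.resize(cv2.imread("pics/b_wrist.png"),(400,300)); cv2.imwrite("pics/m.png",np.hstack([im,im2]))
E
```

```text
wrist 1129 [0.37979038 0.24455262 0.10151517] [0.36248808 0.23437155 0.09753632] [0.39309486 0.25414493 0.10615704]
top 47 [0.37540292 0.24442395 0.10296039] [0.36288312 0.23602951 0.09393475] [0.38766761 0.25197474 0.11153922]
side 29 [0.38149119 0.23658411 0.09983753] [0.36495223 0.23054726 0.09455113] [0.39019304 0.24692089 0.10605677]
```

View pics/m.png

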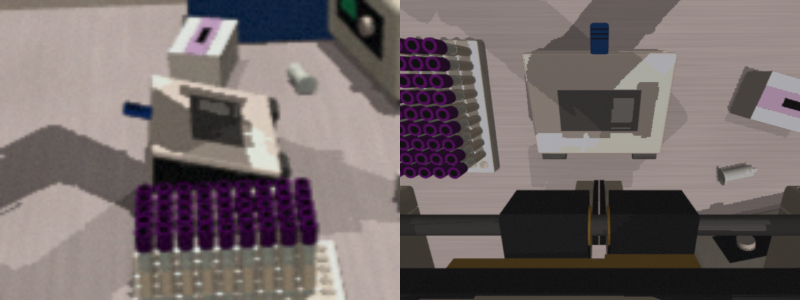

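```bash
python3 - <<'E'
from h import *
from scipy.spatial.transform import Rotation as R
p=arm.grab_frame("wrist"); st=arm.get_state(); A=R.from_euler("xyz",st["ee_rot"]).as_matrix()
print(A.round(3)); T=p["pose"];K=p["mtx"]; print("cam",T[:3,3], T[:3,2]); C=cloud(p)
for d in (0,-.01,-.019,-.03,-.05,-.08):
    for zz in (-.0095,0,.0095):
        w=st["eef_pos"]+A@[d,0,zz]; c=T[:3,:3].T@(w-T[:3,3]); u=K[0][0]*c[0]/-c[2]+K[0][2]; v=-K[1][1]*c[1]/-c[2]+K[1][2]
        i=int(round(v));print(d,zz,int(u),i,"expect depth",(-c[2]).round(3),"obs",[p["range_z"][min(i,479),min(int(u)+k,639)].round(3) for k in(-15,-6,0,6,15)])
im=p["frame"]; cv2.imwrite("pics/f.png",cv2.resize(cv2.cvtColor(im[260:440,220:420],cv2.COLOR_RGB2BGR),None,fx=3,fy=3))
E
```

```text
[[-0.     0.004  1.   ]
 [ 0.     1.    -0.004]
 [-1.     0.    -0.   ]]
cam [0.41653435 0.24412092 0.40463278] [-0.3088106   0.001909    0.95112164]
0 -0.0095 321 258 expect depth 0.211 obs [np.float32(0.434), np.float32(0.433), np.float32(0.432), np.float32(0.433), np.float32(0.434)]
0 0 321 274 expect depth 0.214 obs [np.float32(0.438), np.float32(0.438), np.float32(0.439), np.float32(0.438), np.float32(0.44)]
0 0.0095 321 289 expect depth 0.217 obs [np.float32(0.168), np.float32(0.171), np.float32(0.172), np.float32(0.445), np.float32(0.168)]
-0.01 -0.0095 321 265 expect depth 0.201 obs [np.float32(0.434), np.float32(0.436), np.float32(0.434), np.float32(0.435), np.float32(0.435)]
-0.01 0 321 281 expect depth 0.204 obs [np.float32(0.0), np.float32(0.443), np.float32(0.441), np.float32(0.442), np.float32(0.44)]
-0.01 0.0095 321 297 expect depth 0.207 obs [np.float32(0.161), np.float32(0.165), np.float32(0.163), np.float32(0.165), np.float32(0.16)]
-0.019 -0.0095 321 271 expect depth 0.193 obs [np.float32(0.437), np.float32(0.437), np.float32(0.437), np.float32(0.438), np.float32(0
[... 824 characters left out ...]
32(0.16)]
-0.05 0 321 318 expect depth 0.166 obs [np.float32(0.157), np.float32(0.147), np.float32(0.148), np.float32(0.147), np.float32(0.089)]
-0.05 0.0095 321 337 expect depth 0.169 obs [np.float32(0.093), np.float32(0.134), np.float32(0.134), np.float32(0.135), np.float32(0.086)]
-0.08 -0.0095 322 337 expect depth 0.135 obs [np.float32(0.132), np.float32(0.135), np.float32(0.134), np.float32(0.134), np.float32(0.081)]
-0.08 0 322 360 expect depth 0.138 obs [np.float32(0.088), np.float32(0.089), np.float32(0.088), np.float32(0.089), np.float32(0.082)]
-0.08 0.0095 322 381 expect depth 0.141 obs [np.float32(0.131), np.float32(0.134), np.float32(0.134), np.float32(0.134), np.float32(0.083)]
```

View pics/f.png

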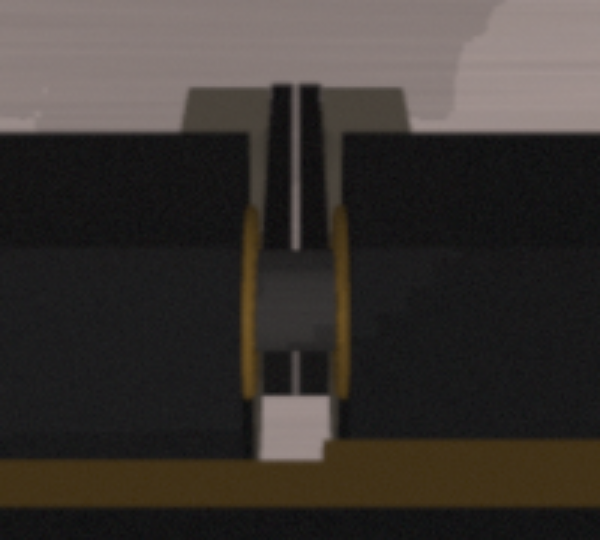

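```bash
python3 - <<'E'
from h import *
for n in ("side","wrist","top"):
    p=arm.grab_frame(n); e=arm.get_state()["eef_pos"]; C=cloud(p); q=C[p["range_z"]>0]-e
    m=(abs(q[:,0])<.03)&(abs(q[:,1])<.06)&(q[:,2]>-.03)&(q[:,2]<.15); q=q[m]
    print(n,e,len(q)); 
    if len(q): print(np.percentile(q[:,2],[0,1,5,20,50]).round(3), q[np.argsort(q[:,2])[:6]].round(3).tolist())
    save(p,f"c_{n}.png")
im=cv2.imread("pics/c_side.png")[60:260,160:420]; cv2.imwrite("pics/c.png",cv2.resize(im,None,fx=3,fy=3))
E
```

```text
side [0.500959   0.24544173 0.20714932] 179
[0.04  0.042 0.044 0.054 0.071] [[0.009, -0.009, 0.04], [0.0, -0.014, 0.042], [-0.008, -0.014, 0.042], [-0.002, -0.015, 0.042], [-0.005, -0.009, 0.043], [0.006, -0.018, 0.044]]
wrist [0.50103259 0.24546097 0.20717014] 53486
[0.039 0.05  0.121 0.129 0.14 ] [[-0.009, -0.001, 0.039], [-0.009, -0.004, 0.039], [-0.01, -0.0, 0.039], [-0.01, 0.002, 0.039], [-0.01, 0.0, 0.039], [-0.01, -0.003, 0.039]]
top [0.50108622 0.24548086 0.20720284] 92
[0.116 0.116 0.118 0.124 0.146] [[-0.029, -0.043, 0.116], [-0.029, -0.051, 0.117], [-0.026, -0.043, 0.117], [-0.027, 0.05, 0.118], [-0.029, -0.059, 0.118], [0.03, -0.051, 0.119]]
```

View pics/c.png

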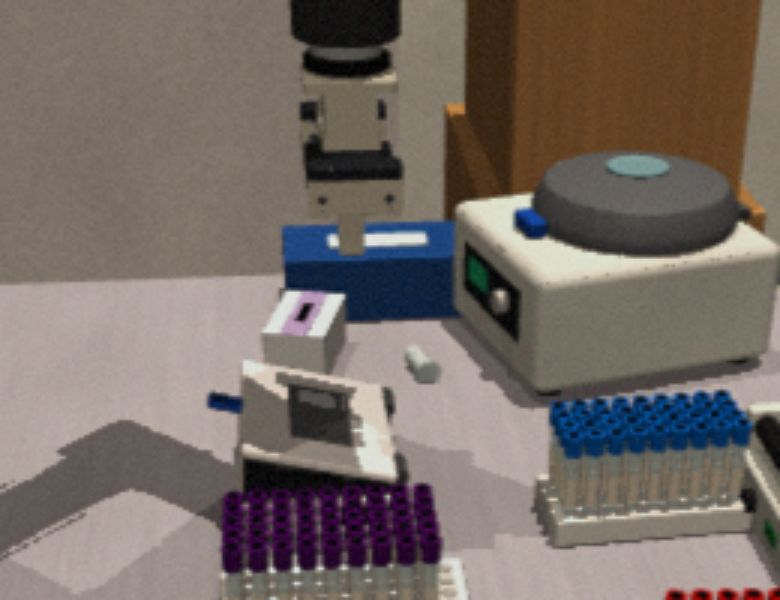

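Two cameras agree that the real fingertips sit 40 mm above the reported TCP along the tool. The screen hasn't moved, so I'll redo the grasp 40 mm lower.

```bash
python3 -m inch '-.88 0 0 0 0 0;-.88 0 0 0 0 0;-.88 0 0 0 0 0;-.88 0 0 0 0 0;-.88 0 0 0 0 0;0 0 -.7 0 0 0;0 0 -.7 0 0 0;0 0 -.7 0 0 0;0 0 -.7 0 0 0;0 0 0 0 0 0' 1 25
python3 -m inch '0 0 -.7 0 0 0;0 0 -.7 0 0 0;0 0 -.7 0 0 0;0 0 -.7 0 0 0;0 0 0 0 0 0'
python3 -m inch '0 0 0 0 0 0;0 0 0 0 0 0;0 0 0 0 0 0;0 0 0 0 0 0;0 0 0 0 0 0;0 0 0 0 0 0;0 0 0 0 0 0;0 0 0 0 0 0;0 0 0 0 0 0' 0 25
```

```text
t: 11.6
eef_pos: [0.3685, 0.2445, 0.1221]
ee_rot: [-2.177, 1.568, -2.181]
force: [-0.4, 0.4, 0.2]
width: 0.0871
t: 12.22
eef_pos: [0.369, 0.245, 0.0389]
ee_rot: [-2.067, 1.569, -2.07]
force: [-0.3, 0.4, 0.2]
width: 0.0875
t: 13.35
eef_pos: [0.3694, 0.2462, 0.0391]
ee_rot: [1.27, 1.57, 1.266]
force: [-2.7, 3.6, -1.4]
width: 0.0221
```

Gripped: the width is 22 mm, which matches the tab. I'll swing in two stages and check between them.

```bash
python3 -m inch '.13 0 .44 0 0 0;.16 0 .43 0 0 0;.2 0 .42 0 0 0;.23 0 .4 0 0 0;.26 0 .38 0 0 0;.29 0 .36 0 0 0;.32 0 .33 0 0 0;.34 0 .31 0 0 0'
python3 -m inch '.37 0 .28 0 0 0;.39 0 .25 0 0 0;.41 0 .22 0 0 0;.42 0 .19 0 0 0;.44 0 .15 0 0 0;.45 0 .12 0 0 0;0 0 0 0 0 0;0 0 0 0 0 0'
```

```text
t: 14.35
eef_pos: [0.4269, 0.2459, 0.1304]
ee_rot: [2.598, 1.569, 2.594]
force: [3.0, 5.9, -10.9]
width: 0.0217
t: 15.35
eef_pos: [0.501, 0.2455, 0.1662]
ee_rot: [-3.076, 1.57, -3.081]
force: [3.9, 5.3, -9.9]
width: 0.0219
```

```bash
python3 -m inch '.45 0 .08 0 0 0;.46 0 .04 0 0 0;.46 0 .01 0 0 0;.46 0 -.03 0 0 0;.46 0 -.07 0 0 0;.45 0 -.1 0 0 0;0 0 0 0 0 0;0 0 0 0 0 0'
python3 - <<'E'
from h import *
for c in ("wrist","top","side"):
    p=arm.grab_frame(c); C=cloud(p); save(p,"d_%s.png"%c)
    m=arm.masks_of(p,"screen")
    if not m: print(c,"none"); continue
    q=C[m[0]["mask"]&(p["range_z"]>0)]; q=q[(q[:,2]>.08)&(q[:,2]<.198)&(abs(q[:,1]-.245)<.1)&(q[:,0]>.5)&(q[:,0]<.62)]
    print(c,m[0]["confidence"],len(q))
    if len(q)>20:
        f=cv2.fitLine(q[:,[0,2]].astype(np.float32),cv2.DIST_HUBER,0,.01,.01).ravel(); 
        a=np.rad2deg(np.arctan2(abs(f[1]),-f[0]*np.sign(f[1]))); print("angle",a,"line",f)
p=arm.grab_frame("wrist");C=cloud(p);hsv=cv2.cvtColor(p["frame"],cv2.COLOR_RGB2HSV)
M=(hsv[...,0]>95)&(hsv[...,0]<130)&(hsv[...,1]>120)&(hsv[...,2]>40)
q=C[M&(p["range_z"]>0)]; q=q[(abs(q[:,1]-.246)<.04)&(q[:,0]>.5)&(q[:,0]<.65)&(q[:,2]>.15)]; print("tab",len(q),q.mean(0) if len(q) else "", q.max(0) if len(q) else "")
E
```

```text
t: 16.35
eef_pos: [0.5827, 0.2451, 0.1645]
ee_rot: [-2.722, 1.569, -2.726]
force: [-1.4, 2.9, -8.5]
width: 0.0216
wrist 0.55 33166
angle 105.25114 line [0.2630504  0.96478206 0.5545528  0.14237829]
top 0.62 808
angle 104.890625 line [0.25697464 0.96641815 0.55021775 0.13118157]
side 0.79 698
angle 105.17611 line [0.2617869  0.9651257  0.55846465 0.15200104]
tab 6821 [0.56948262 0.24479257 0.19472642] [0.58635239 0.28597536 0.23283658]
```

```bash
python3 -m inch '0 0 0 0 0 0;0 0 0 0 0 0;0 0 0 0 0 0;0 0 0 0 0 0;0 0 .4 0 0 0;0 0 .6 0 0 0;0 0 1 0 0 0;0 0 1 0 0 0;0 0 1 0 0 0' 1
python3 -m inch '-1 0 0 0 0 0;-1 0 0 0 0 0;-1 0 0 0 0 0;-1 0 0 0 0 0;0 0 0 0 0 0;0 0 0 0 0 0'
python3 - <<'E'
from h import *
p=arm.grab_frame("wrist"); C=cloud(p); save(p,"e.png"); print(arm.get_state()["eef_pos"])
for n,z in [("window",.048),("screen_hinge",.056),("reader",0)]:
    for r in arm.place_of(p,n)[:1]:
        c,w=r["position"][0]*640,r["position"][1]*480
        print(n,r["confidence"],int(c),int(w),px2w(p,c,w,z).round(4))
# deck / glass outline
hsv=cv2.cvtColor(p["frame"],cv2.COLOR_RGB2HSV)
B=(abs(C[...,0]-.44)<.05)&(abs(C[...,1]-.245)<.08)&(abs(C[...,2]-.047)<.012)
M=B&((hsv[...,0]<12)|(hsv[...,0]>168))&(hsv[...,1]>110)&(hsv[...,2]>30)
v,u=np.nonzero(M)
P=np.array([px2w(p,a,b,.048) for a,b in zip(u,v)]); print(len(P)); print(P.mean(0),np.percentile(P,[1,99],axis=0),cv2.minAreaRect(P[:,:2].astype(np.float32)*1000))
m=arm.masks_of(p,"screen"); q=C[m[0]["mask"]&(p["range_z"]>0)]; q=q[(q[:,2]>.08)&(q[:,2]<.2)]
f=cv2.fitLine(q[:,[0,2]].astype(np.float32),cv2.DIST_HUBER,0,.01,.01).ravel(); print("angle",np.rad2deg(np.arctan2(abs(f[1]),-f[0]*np.sign(f[1]))))
E
```

```text
t: 17.82
eef_pos: [0.584, 0.2454, 0.2881]
ee_rot: [0.487, 1.569, 0.483]
force: [0.4, -0.9, -0.5]
width: 0.0877
t: 18.58
eef_pos: [0.4643, 0.2457, 0.2866]
ee_rot: [0.675, 1.569, 0.672]
force: [0.3, -0.3, -0.6]
width: 0.0876
[0.46439493 0.24560313 0.28608605]
window 0.87 316 178 [0.4471 0.242  0.048 ]
screen_hinge 0.73 316 252 [0.5352 0.2417 0.056 ]
reader 0.81 320 185 [0.4645 0.2473 0.    ]
1461
[0.44165066 0.24402359 0.048     ] [[0.42850837 0.20958659 0.048     ]
 [0.45506312 0.27859808 0.048     ]] ((441.2378845214844, 244.07785034179688), (69.84223937988281, 27.520238876342773), 89.77725219726562)
angle 104.88555
```

View pics/e.png

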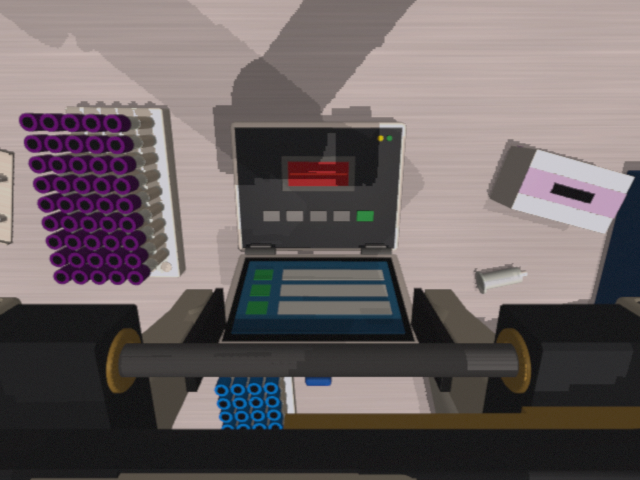

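The wrist view shows the screen standing with its display towards the robot and the glass clear at (318,173), centred at (0.4415, 0.244). On to the tray.

```bash
python3 -m inch '0 -1 0 0 0 -.3;0 -1 0 0 0 -.3;0 -1 0 0 0 -.3;0 -1 0 0 0 -.3;0 -1 0 0 0 -.3;0 -1 0 0 0 -.3;0 -1 0 0 0 -.3;0 -1 0 0 0 -.3;0 -1 0 0 0 -.3;0 -1 0 0 0 -.3' .36
python3 -m inch '0 -1 0 0 0 0;0 -1 0 0 0 0;0 -1 0 0 0 0;0 -1 0 0 0 0;0 -1 0 0 0 0;0 -1 0 0 0 0;0 -.6 0 0 0 0;0 0 -1 0 0 0;0 0 -1 0 0 0;0 0 0 0 0 0;0 0 0 0 0 0'
python3 - <<'E'
from h import *
from scipy.spatial.transform import Rotation as R
p=arm.grab_frame("wrist"); C=cloud(p); save(p,"g.png"); st=arm.get_state(); print(st["eef_pos"],st["width"],st["q"][5]); A=R.from_euler("xyz",st["ee_rot"]).as_matrix();print("jaw yaw",np.rad2deg(np.arctan2(A[1,1],A[0,1])))
for n in ("purple_tube_mid","red_tube_mid"):
    for r in arm.place_of(p,n)[:2]:
        c,w=r["position"][0]*640,r["position"][1]*480; print(n,r["confidence"],int(c),int(w),px2w(p,c,w,.023).round(4))
    for m in arm.masks_of(p,n)[:2]:
        M=m["mask"]; q=C[M&(p["range_z"]>0)]; q=q[q[:,2]>.022]; x=cv2.minAreaRect(q[:,:2].astype(np.float32)*1000); print("mask",m["confidence"],len(q),x,q[:,2].max())
E
```

```text
t: 20.08
eef_pos: [0.4639, -0.0558, 0.2852]
ee_rot: [-2.416, 1.57, -2.683]
force: [0.5, -0.1, -0.0]
width: 0.0315
t: 21.45
eef_pos: [0.4644, -0.2529, 0.2266]
ee_rot: [-0.45, 1.57, -0.716]
force: [-0.6, -1.5, 0.6]
width: 0.0315
[ 0.46463778 -0.25290246  0.22687152] 0.03134882647963326 -1.7094294484865493
jaw yaw 74.79535465212875
purple_tube_mid 0.81 281 185 [ 0.4398 -0.2889  0.023 ]
mask 0.87 1441 ((444.3202819824219, -289.05841064453125), (17.004037857055664, 101.55867767333984), 74.7701644897461) 0.032846470660480576
red_tube_mid 0.96 328 190 [ 0.4577 -0.2416  0.023 ]
mask 0.67 1329 ((457.4976501464844, -241.2921142578125), (16.39939308166504, 100.07254791259766), 74.892578125) 0.032978886863941737
```

View pics/g.png

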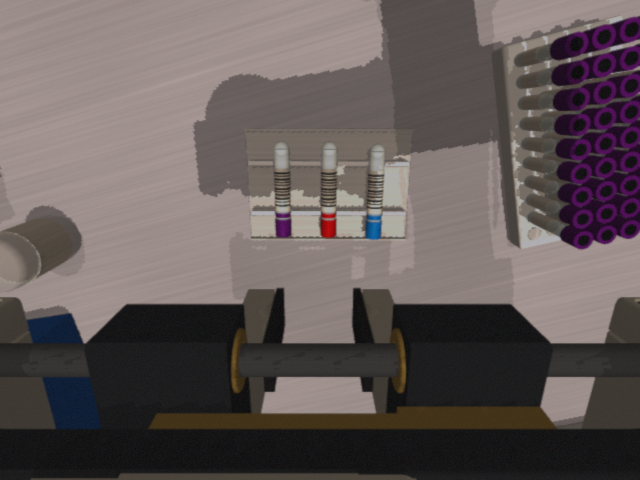

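The wrist view shows purple, red and blue caps at (283,225), (329,225) and (374,225), with the jaw axis already across the tubes. I'll align over the purple tube, then descend.

```bash
python3 -m inch '-.35 -.6 -.2 0 0 0;-.35 -.6 -.4 0 0 0;0 0 -1 0 0 0;0 0 -1 0 0 0;0 0 -1 0 0 0;0 0 -1 0 0 0;0 0 -.8 0 0 0;0 0 -.6 0 0 0;0 0 0 0 0 0;0 0 0 0 0 0'
python3 - <<'E'
from h import *
p=arm.grab_frame("wrist"); save(p,"i.png"); print(arm.get_state()["eef_pos"],arm.get_state()["force"])
E
```

```text
t: 22.95
eef_pos: [0.4435, -0.2889, 0.0463]
ee_rot: [-0.172, 1.57, -0.437]
force: [0.3, 0.1, 0.1]
width: 0.0316
[ 0.44359454 -0.28887302  0.04646056] [ 0.2817919   0.25073001 -0.2599243 ]
```

View pics/i.png

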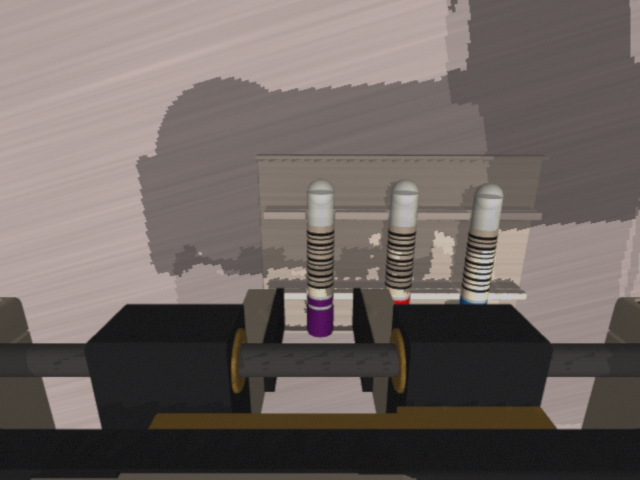

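The purple tube is centred between the fingers at column 320. I'll descend and grip.

```bash
python3 -m inch '0 0 -.6 0 0 0;0 0 -.6 0 0 0;0 0 -.6 0 0 0;0 0 -.5 0 0 0;0 0 -.24 0 0 0;0 0 0 0 0 0;0 0 0 0 0 0'
python3 -m inch '0 0 0 0 0 0;0 0 0 0 0 0;0 0 0 0 0 0;0 0 0 0 0 0;0 0 0 0 0 0' 0 15
```

```text
t: 23.88
eef_pos: [0.4432, -0.2888, -0.0303]
ee_rot: [-0.062, 1.57, -0.328]
force: [-0.2, -0.1, -0.4]
width: 0.0315
t: 24.5
eef_pos: [0.443, -0.2887, -0.0306]
ee_rot: [-0.078, 1.57, -0.344]
force: [-0.3, 1.3, 4.2]
width: 0.0157
```

```bash
python3 -m inch '0 0 .4 0 0 0;0 0 .6 0 0 0;0 0 .9 0 0 0;0 0 1 0 0 0;0 0 1 0 0 0;0 0 1 0 0 0;0 0 1 0 0 0;0 0 1 0 0 0;0 0 .5 0 0 0;0 0 0 0 0 0' 
python3 -m inch '0 .4 0 0 0 .5;0 .7 0 0 0 .8;0 .8 0 0 0 .9;0 .8 0 0 0 .9;0 .8 0 0 0 .9;0 .8 0 0 0 .9;0 .8 0 0 0 .9;0 .8 0 0 0 .9;0 .8 0 0 0 .9;0 .8 0 0 0 .9;0 .8 0 0 0 .9;0 .8 0 0 0 .9'
python3 -m inch '0 .8 0 0 0 .9;0 .8 0 0 0 .9;0 .8 0 0 0 .9;0 .8 0 0 0 .9;0 .8 0 0 0 .9;0 .8 0 0 0 .9;0 .8 0 0 0 .9;0 .8 0 0 0 .9;0 .8 0 0 0 .9;0 .8 0 0 0 .9;0 .5 0 0 0 .7;0 0 0 0 0 0'
python3 - <<'E'
from h import *
from scipy.spatial.transform import Rotation as R
st=arm.get_state(); print(st["eef_pos"],st["width"],st["q"]); A=R.from_euler("xyz",st["ee_rot"]).as_matrix();print(A.round(3),"jaw yaw",np.rad2deg(np.arctan2(A[1,1],A[0,1])))
E
```

```text
t: 25.75
eef_pos: [0.4431, -0.2887, 0.192]
ee_rot: [0.107, 1.569, -0.159]
force: [0.1, 0.1, -0.3]
width: 0.015
t: 27.25
eef_pos: [0.4416, -0.0146, 0.1899]
ee_rot: [2.757, 1.568, -2.889]
force: [0.2, -0.4, -0.0]
width: 0.0155
t: 28.75
eef_pos: [0.4417, 0.2399, 0.1897]
ee_rot: [2.408, 1.568, -2.393]
force: [0.7, -0.4, -0.3]
width: 0.0155
[0.44166588 0.23989224 0.18967083] 0.015517647184594582 [ 8.88770009e-01  7.22417114e-02 -3.52751068e-01 -4.10064722e-04
 -1.14845935e+00 -9.77263147e-01]
[[-0.002 -0.996  0.089]
 [-0.002  0.089  0.996]
 [-1.     0.002 -0.002]] jaw yaw 174.91995528662798
```

```bash
python3 -m inch '0 0 0 0 0 1;0 .14 0 0 0 0;0 0 0 0 0 0;0 0 0 0 0 0'
cat > meas.py <<'E'
from h import *
from scipy.spatial.transform import Rotation as R
import sys
st=arm.get_state(); e=st["eef_pos"]; A=R.from_euler("xyz",st["ee_rot"]).as_matrix();print(e,st["force"],st["width"],"jaw yaw",np.rad2deg(np.arctan2(A[1,1],A[0,1])),"down",A[:,0].round(3))
for c in ("wrist","side","top"):
    p=arm.grab_frame(c); C=cloud(p); save(p,sys.argv[1]+c+".png")
    for m in arm.masks_of(p,"purple_tube_mid")[:3]:
        q=C[m["mask"]&(p["range_z"]>0)]; q=q[(abs(q[:,0]-e[0])<.012)&(abs(q[:,1]-e[1])<.075)&(abs(q[:,2]-e[2]-.053)<.03)]
        if len(q)<10: continue
        f=cv2.fitLine(q.astype(np.float32),cv2.DIST_HUBER,0,.01,.01).ravel()
        print(c,round(m["confidence"],2),len(q),"dir",f[:3].round(3),"min",np.percentile(q,1,axis=0).round(4),"max",np.percentile(q,99,axis=0).round(4)); break
    for r in arm.place_of(p,"purple_tube_mid")[:1]:
        print(c,"mid",r["confidence"],px2w(p,r["position"][0]*640,r["position"][1]*480,e[2]+.0536).round(4))
E
python3 meas.py j_
python3 - <<'E'
import cv2,numpy as np
a=cv2.resize(cv2.imread("pics/j_wrist.png"),(400,300)); b=cv2.resize(cv2.imread("pics/j_side.png")[80:260,170:410],(400,300)); cv2.imwrite("pics/j.png",np.hstack([a,b]))
E
```

```text
t: 29.25
eef_pos: [0.4426, 0.2434, 0.191]
ee_rot: [2.223, 1.571, -2.494]
force: [-0.1, -0.6, -0.3]
width: 0.0156
[0.4426216  0.2434197  0.19102913] [-0.07056686 -0.63668796 -0.28418637] 0.01558286679447044 jaw yaw 179.7097083799138 down [-0. -0. -1.]
wrist 0.63 6301 dir [-0.006  1.    -0.002] min [0.4343 0.1929 0.2444] max [0.4506 0.2838 0.2531]
wrist mid 0.73 [0.442  0.2398 0.2446]
side 0.53 99 dir [0.012 0.998 0.056] min [0.4358 0.1918 0.241 ] max [0.4517 0.2902 0.2541]
side mid 0.71 [ 0.4344 -0.109   0.2446]
top mid 0.41 [0.4429 0.2443 0.2446]
```

View pics/j.png

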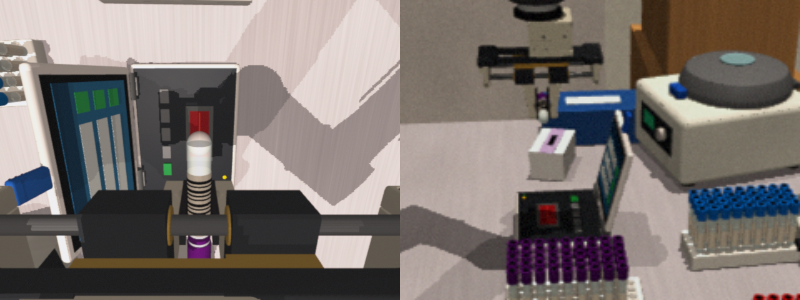

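The wrist view shows the tube level over the glass, and the side view shows it above the reader with the screen standing. Before descending I'll check the gripper's +x extent against the screen.

```bash
python3 - <<'E'
from h import *
e=arm.get_state()["eef_pos"]
for c in ("side","top"):
    p=arm.grab_frame(c);C=cloud(p);q=C[p["range_z"]>0]-e
    q=q[(abs(q[:,0])<.16)&(abs(q[:,1])<.09)&(q[:,2]>.09)]
    for a in np.arange(.09,.30,.02):
        s=q[(q[:,2]>a)&(q[:,2]<a+.02)]
        if len(s)>5: x=s[:,0].max(); z=a+.01+.022; print(c,round(a,2),len(s),"x range",s[:,0].min().round(3),x.round(3),"final clearance to screen mm",round(1000*((.537+(z-.056)*.268-.006)-(.4415+x)),1), "z",round(z,3))
E
```

```text
side 0.09 77 x range -0.086 0.087 final clearance to screen mm 20.6 z 0.122
side 0.11 441 x range -0.092 0.087 final clearance to screen mm 25.6 z 0.142
side 0.13 780 x range -0.096 0.097 final clearance to screen mm 21.0 z 0.162
side 0.15 209 x range -0.084 0.091 final clearance to screen mm 31.8 z 0.182
side 0.17 209 x range -0.016 0.051 final clearance to screen mm 78.1 z 0.202
side 0.19 228 x range -0.036 0.051 final clearance to screen mm 83.4 z 0.222
side 0.21 222 x range -0.036 0.04 final clearance to screen mm 99.8 z 0.242
side 0.23 273 x range -0.045 0.046 final clearance to screen mm 99.1 z 0.262
side 0.25 312 x range -0.045 0.046 final clearance to screen mm 103.6 z 0.282
side 0.27 320 x range -0.045 0.046 final clearance to screen mm 109.0 z 0.302
side 0.29 322 x range -0.045 0.045 final clearance to screen mm 116.1 z 0.322
top 0.11 212 x range -0.089 0.085 final clearance to screen mm 27.1 z 0.142
top 0.13 607 x range -0.097 0.096 final clearance to screen mm 22.2 z 0.162
top 0.15 167 x range -0.098 0.094 final clearance to screen mm 29.1 z 0.182
top 0.19 49 x range -0.016 0.048 final clearance to screen mm 86.4 z 0.222
top 0.21 7 x range 0.004 0.039 final clearance to screen mm 100.6 z 0.242
top 0.23 37 x range -0.046 0.024 final clearance to screen mm 120.6 z 0.262
top 0.25 53 x range -0.047 0.025 final clearance to screen mm 125.2 z 0.282
top 0.27 46 x range -0.046 0.028 final clearance to screen mm 127.5 z 0.302
top 0.29 51 x range -0.047 0.017 final clearance to screen mm 143.6 z 0.322
```

There is about 20 mm of clearance, so I'll descend straight down.

```bash
python3 -m inch '0 0 -.6 0 0 0;0 0 -.7 0 0 0;0 0 -.7 0 0 0;0 0 -.7 0 0 0;0 0 -.6 0 0 0;-.03 .03 -.6 0 0 0;0 0 -.5 0 0 0;0 0 -.4 0 0 0;0 0 -.4 0 0 0;0 0 -.25 0 0 0;0 0 -.15 0 0 0;0 0 0 0 0 0'
python3 -m inch '0 0 0 0 0 0;0 0 0 0 0 0;0 0 0 0 0 0'
python3 meas.py k_
python3 - <<'E'
from h import *
p=arm.grab_frame("side");C=cloud(p)
m=arm.masks_of(p,"screen")
if m:
    q=C[m[0]["mask"]&(p["range_z"]>0)]; q=q[(q[:,2]>.08)&(q[:,2]<.2)&(abs(q[:,1]-.245)<.1)&(q[:,0]>.5)]
    f=cv2.fitLine(q[:,[0,2]].astype(np.float32),cv2.DIST_HUBER,0,.01,.01).ravel(); print("angle",np.rad2deg(np.arctan2(abs(f[1]),-f[0]*np.sign(f[1]))))
a=cv2.resize(cv2.imread("pics/k_wrist.png"),(400,300)); b=cv2.resize(cv2.imread("pics/k_side.png")[130:280,190:390],(400,300)); cv2.imwrite("pics/k.png",np.hstack([a,b]))
E
```

```text
t: 31.3
eef_pos: [0.4418, 0.2445, 0.023]
ee_rot: [2.616, 1.571, -2.101]
force: [0.5, 0.5, -0.6]
width: 0.0154
t: 31.68
eef_pos: [0.442, 0.2446, 0.0234]
ee_rot: [-0.683, 1.57, 0.883]
force: [-0.1, 0.8, -0.0]
width: 0.0157
[0.44195108 0.24461041 0.02339924] [-0.11043349  0.80719319 -0.04460303] 0.015726968421232647 jaw yaw 179.77741397528445 down [ 0.  0. -1.]
wrist 0.7 6288 dir [-0.026  0.999  0.025] min [0.4336 0.1941 0.0768] max [0.4498 0.2851 0.0856]
wrist mid 0.78 [0.4413 0.2416 0.077 ]
side mid 0.6 [0.4531 0.2574 0.077 ]
top 0.48 33 dir [0.08  0.991 0.104] min [0.4334 0.1984 0.0782] max [0.4463 0.2198 0.0911]
top mid 0.41 [0.4362 0.2431 0.077 ]
angle 104.72413
```

View pics/k.png

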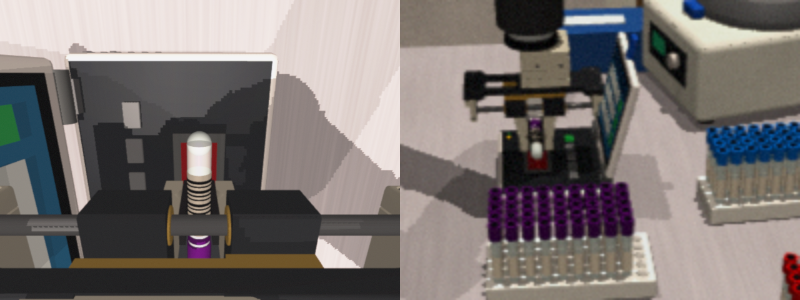

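The wrist view shows the tube centred along the red glass, at about (200,160). The side view shows a gap below it and the screen clear of the gripper. I'm handing in.

```bash
python3 -c "
from station import arm
print(arm.job_done())"
```

```text
the job is handed in; nothing more can be done
None
```

The job is handed in at about 32 s: the screen is open and the arm is holding the purple-capped tube still over the scan glass.

**Last checks:**
- **Screen:** it measured 104.7–104.9° after release.
- **Tube position:** it lies lengthwise over the glass with its middle at about (0.442, 0.244); the glass centre is at (0.4415, 0.244). Its underside is about 21 mm above the glass.
- **Level:** the wrist camera fit shows about 1.4° of tilt and a similar yaw. A fit taken higher up showed about 0.1° of tilt.
- **Contact:** the measured tool force was under 1 N, so nothing was touching the reader. I worked out about 20 mm between the gripper and the screen before the final descent.

**What failed or disagreed:**
- **Missed first grasp:** my first grip on the tab closed on air above it. The real fingertips sit about 40 mm short of the reported TCP, which two cameras confirmed. I corrected for that and the second grip held; the screen had not moved in between.
- **Network estimates of the tube's middle:** in the last frame the side camera was about 1–1.5 cm off and the top camera about 6 mm off. The gripper hides part of the tube there, so I relied on the wrist depth data and the arm's reported position.
- **Not re-measured:** I did not measure the other tubes and items again at the end. The last wrist and side views showed nothing disturbed.

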